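# Unlock the gluing press and close it on the model house

## Task

A freshly glued model house stands in the small gluing press on the table. First free the press's lock by sliding the red-pinned brass bolt fully out (away from the blue slide), then push the blue slide along so that its sprung pad carries the house square against the end stop and stays pressed in about half-way (about 5 N on the house), never so far that the pad bottoms out hard. Do not touch the house with the robot, leave the lock open, and leave everything else on the table where it is.

Things in the scene. Friction and masses are not known exactly. Their poses are not given: they have to be found in the camera images.
- jig: Gluing press: fixed plywood board 120 (its x) by 320 mm (its y), 12 mm thick, with a wing under the lock on its +x side (x 58 to 118, y -122 to -42 mm). Origin: centre of its underside, z up. Along its +y, the closing direction: push plate, blue slide, sprung pad, house, end stop. Yaw within 0.3 rad. Two steel staples over the bolt (x 51 and 109 mm) reach 31 mm above the table.
- board_end (a point): Middle of the board's +y end, top edge. Across the board near it stands the fixed aluminium end stop, 90 mm wide, 26 mm high. Its near face is set 109 to 129 mm along y from the jig's origin, differently each time, and its place is not reported: feel it by the rise of the push force.
- press_slide: Blue slide running 95 mm along the jig's +y; its frame is the jig's frame when fully back (it starts 0 to 3 mm on; 4 mm of play while locked). Runner 50 mm wide, top 29 mm above the table, front block 64 mm wide, top 41 mm, lugs on its +x side, top 29 mm. A steady 9 N slides it (plus 8 N per m/s of speed); it stays where it is left.
- slide_front (a point): Middle of the front face of the slide's front block. Ahead of it the slide carries a sprung pad: steel with dark rubber, 64 mm wide, 15 to 39 mm above the table, its face 20 mm ahead of this point when free. It springs back 1 N per mm over 10 mm of travel: half-way in is 5 N, felt on top of the slide's 9 N friction.
- push_plate (a point): Middle of the top edge of the back face of the slide's upright blue push plate (46 mm wide, 10 mm thick, up to 71 mm above the table). The back face looks to the jig's -y: push here toward +y. Behind it the board is bare, 12 mm above the table.
- lock_bolt (a joint): How far the brass lock bolt is withdrawn, m: 0 fully in (locked), 0.018 fully out at its hard end (free). It moves along the jig's +x, starts at 0 to 3 mm, takes about 4 N, and stays where it is left. Its tongue leaves the slide's lugs beyond 13 mm.
- lock_pin (a point): Centre of the top of the red upright pin on the bolt, 72 mm above the table: 11 mm thick, with a 15 mm head (top 7 mm); the bolt under it is 26 mm high. Push it from its inner side toward the jig's +x. Inward of it only the push plate (30 mm toward -y, 50 mm inward) and front block (30 mm toward +y, 40 mm inward) stand higher than 31 mm.
- house: Small sand-coloured model house, loose, 87 x 84 x 56 mm, about 0.12 kg, on the board between pad and stop. Origin: centre of its underside. Walls met by pad and stop: 35 mm from the origin along its y; other walls at x -37 and +42 mm. Starts up to 0.1 rad askew, at jig y 50 to 60 mm; must end square and upright.
- glue_bottle: Bystander: white glue bottle with an orange cap, 30 mm thick, 74 mm tall, loose, standing on the robot's side of the jig; origin at the centre of its underside.
- barrel: Bystander: little dark model barrel, standing, 27 mm thick, 34 mm tall, loose, behind the jig; origin at the centre of its underside.
- well: Bystander: model well, 86 x 85 x 22 mm, loose, left of the jig; origin at its underside.
- dome_loose: Bystander: plain plaster dome 84 mm across, 38 mm tall, loose, left of the jig; origin at its underside.
- house_l: Bystander: model house 78 x 88 x 62 mm, loose, right of the jig; origin at its underside.
Mind the look-alikes: they are no part of the job. Leave any black or purple look-alike of the house alone.

How it is judged:
By the outcome, as a careful person would: the job done as asked, in the order asked, and still so for the second after the job is handed in, with the robot touching nothing.
It also fails if it takes over 38 s, if anything falls off the work surface, if the arm or the gripper's body presses on something with over 40 N, if the wrist force passes 120 N, or if a joint passes its speed limit or range.

## Robot

A 6-joint arm with a two-finger parallel gripper is mounted at the origin on a cart in front of the work surface, level with it; the furniture and walls round the work are solid. World frame = base frame: x ahead of the robot, y to its left, z up, the work surface at z = 0. Lengths are in mm, angles in rad, forces in N, time in s.
With the tool pointing down it reaches from about 350 to 875 mm from the base axis. Payload 4.2 kg.
Tool frame: the origin (TCP) lies midway between the tips of the shut fingers; the grasp point (between the pads) lies 19 mm behind it; z points along the fingers, y is the line along which they close (so a half turn about z gives the same grasp; the last joint's range is limited). The gripper opens to 85 mm and grips with 20 to 120 N. Pads are 22 mm wide; open, the fingers measure 114 mm over their backs; the gripper's body (76 mm by 85 mm) begins 54 mm behind the grasp point. The pads swing forward as they close: fully open they stand 13 mm farther back than shut.
Start: joints at [1.42, 0.385, 0.008, 0, -1.194, -0.259], TCP at [248.983, 573.242, 231.312] pointing down, gripper open.
Joint ranges: [-3.14, 3.14], [-1.21, 2.06], [-1.07, 1.41], [-3.16, 2.05], [-2.99, -0.16], [-3.1, 3.1]. Speed limits (rad/s): [2.79, 2.79, 3.14, 3.14, 3.14, 3.14].

## Interface

Orientations are given as a unit quaternion [x, y, z, w].
In Python, from bench import * gives the robot as it stands.
- The arm moves only by the tool drive_tool, never from a script. Its argument "plan" is a list that holds one entry, the list of rows, each a list of 5 numbers: the closure, from -1 (fully open) to 1 (shut), then the shift along the world's x, y, z in mm, then the turn about the world's z in degrees. A call has 1 to 20 rows; each row shifts and turns the commanded pose from where the row before left it; what a row does not reach is not made up. A row lasts 1/12 s, in which the tool goes at most 41.7 mm and 7.16 degrees, less where a joint would pass 70% of its speed; a pose out of reach is approached as far as the arm can. A call is refused whole if a number of a shift passes 41.7 or a number of a turn 7.16, either way. A call with a gripper value outside its range is refused whole. The fingers move at their own pace and stop on an object; the grip force is fixed at half the most. Time passes only in rows, so rows that do not move let the fingers close. It gives the time, the measured TCP pose, the force, the opening and the grip force at its end, in the units of the state.
- read_state(): the state, without advancing time (a new reading comes with each control period).
- get_image(name): name is "side" or "top"; returns (picture, depth): 384x512x3 uint8, red, green, blue; 384x512 float32, mm along the optical axis (not along the pixel's ray), 0 where there is no reading.
- camera_model(name): a dict with "fx", "fy", "cx", "cy" (pixels), "R" (3x3) and "t" (3): a world point X has camera coordinates R X + t. Camera axes: x right, y down, z forward; pixel columns grow to the right and rows downward; lengths in mm; the calibration is good to about 2 mm. A picture is of the moment at which its call begins. camera_model takes no time and is no camera call.
- job_done(): hands the job in; it is judged then, once.
The state is a dict: "clock": time; "joints": joint angles; "joint_vel": joint speeds; "joint_efforts": joint torques, N m; "position": TCP position; "ee_rot": TCP orientation; "contact_force": force on the tool from outside, world axes, zero at the start; "wrist_torque": the same for the moment, N m; "gripper_width": finger opening in mm; "grasp_force": force on a finger pad.
Only numpy, scipy, OpenCV 4.12 (cv2) and the standard library are available. Lean on these libraries where they do the work, as an engineer would, in place of code of your own. Each camera call takes 0.05 s, during which the arm holds its last target. There are 200 camera calls.

## Working session

There is one attempt and no reset: what is moved stays moved. The work goes in short steps, Python scripts to look and compute and a tool call to move; the robot and the scene stay as the last step left them, time stands still between calls to the robot, and variables do not carry over. Pictures are saved under pics/ and viewed, at most 10 in all, crops included, and the job is handed in when it is done.

Besides the shell and the picture viewer there is one more tool, called after "Emit:" by a JSON object that holds its "method" and its "body". drive_tool: Moves the arm, as the interface text tells. Its arguments: {"type":"object","properties":{"plan":{"type":"array"}},"required":["plan"]}

```bash
mkdir -p pics; cat > h.py <<'E'
from bench import *
import numpy as np, cv2
def grab(n):
    im,d=get_image(n); np.savez(f'{n}.npz',im=im,d=d); return im,d
def load(n):
    z=np.load(f'{n}.npz'); return z['im'],z['d']
def pts(n,d):
    c=camera_model(n); v,u=np.mgrid[:d.shape[0],:d.shape[1]]
    P=np.stack([(u-c['cx'])/c['fx']*d,(v-c['cy'])/c['fy']*d,d],-1)
    return (P-np.array(c['t']))@np.array(c['R'])
E
python3 - <<'E'
from h import *
for n in('top','side'):
    im,d=grab(n); cv2.imwrite(f'pics/{n}0.png',cv2.resize(im[...,::-1],(768,576)))
    c=camera_model(n); print(n,c['fx'],np.round(-np.array(c['R']).T@np.array(c['t'])))
s=read_state();print(s)
E
```

```text
top 406.16739497896464 [ 399.   21. 1239.]
side 399.4000242804934 [340. 970. 779.]
{'clock': 0.1, 'joints': array([ 1.41959001e+00,  3.85486183e-01,  6.76441589e-03, -3.93682330e-04,
       -1.19401256e+00, -2.58595259e-01]), 'joint_vel': array([ 6.37013468e-04, -2.81463976e-03,  2.35149719e-03,  2.34727230e-03,
        3.29505283e-05, -2.12238833e-04]), 'joint_efforts': array([-5.52321635e-04, -3.93321097e+01,  1.88927668e+01,  4.19790924e+00,
       -2.59818698e-03,  2.27350810e-06]), 'position': array([248.80748711, 572.77533185, 230.33392542]), 'ee_rot': array([ 9.79065925e-01, -2.03541010e-01, -1.30694527e-04,  9.77420738e-04]), 'contact_force': array([-0.83845063, -0.117219  ,  0.33198062]), 'wrist_torque': array([ 0.02005025, -0.02837616,  0.06335842]), 'grasp_force': 0.0, 'gripper_width': 85.27776893840345}
```

View pics/top0.png

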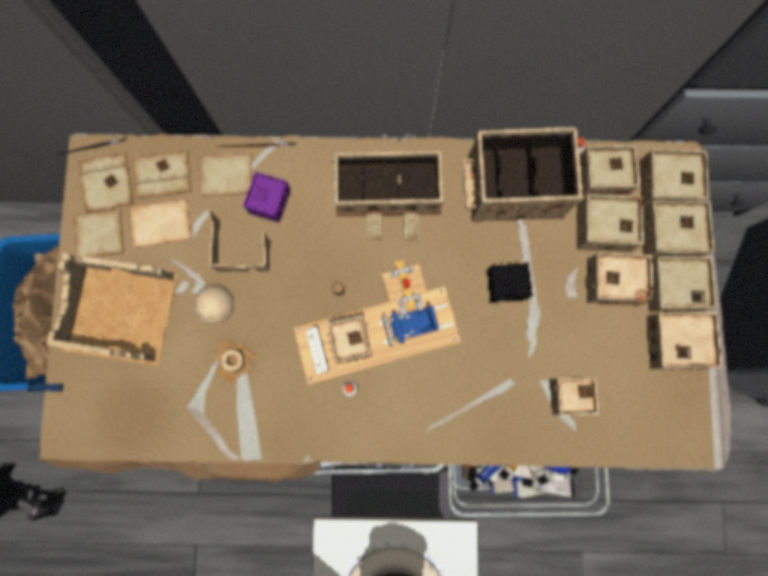

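View pics/side0.png

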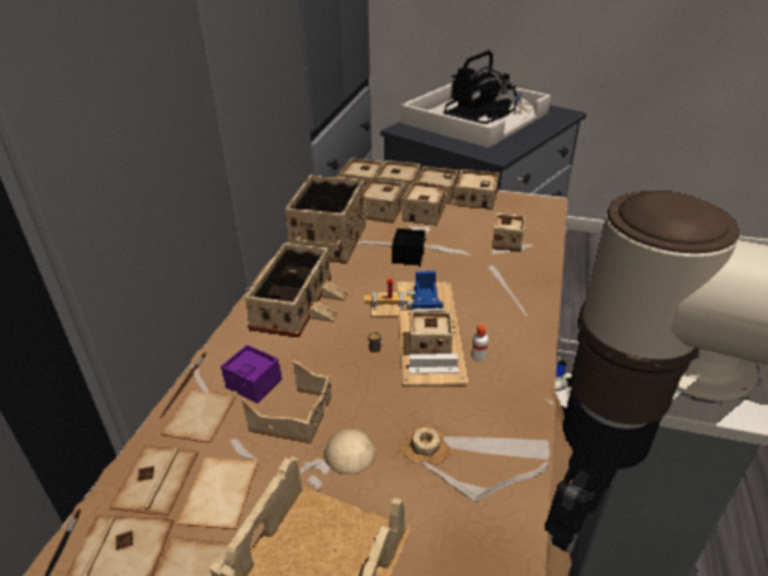

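The top view shows the press at about (380,333), with the closing direction pointing image-left. The red pin is at (406,283), the blue slide at (413,322), the house at (351,338) and the end stop at (317,348). Look-alikes are house_l (577,396), purple (267,196) and black (510,282). Only the house at (351,338) stands on the board between pad and stop, so it is the one meant. I'll confirm it in a crop and measure.

```bash
python3 - <<'E'
from h import *
for n in('top','side'):
    im,d=load(n); P=pts(n,d)
    hsv=cv2.cvtColor(im,cv2.COLOR_RGB2HSV); h,s,v=cv2.split(hsv)
    X,Y,Z=P[...,0],P[...,1],P[...,2]
    roi=(d>0)&(X>300)&(X<640)&(Y>-170)&(Y<230)
    print(n,'table z',np.median(Z[roi]))
    red=roi&((h<8)|(h>172))&(s>170)&(v>110)
    nl,lab,st,cen=cv2.connectedComponentsWithStats(red.astype(np.uint8))
    for i in range(1,nl):
        m=lab==i
        if st[i,4]>2: print(' red',st[i],np.round(np.median(P[m],0)),np.round(P[m][np.argmax(Z[m])]))
    blue=roi&(h>100)&(h<125)&(s>150)&(v>60)
    print(' blue',blue.sum()); Q=P[blue]
    for lo,hi in((20,34),(36,48),(55,85)):
        q=Q[(Q[:,2]>lo)&(Q[:,2]<hi)]
        if len(q)>3:
            r=cv2.minAreaRect(q[:,:2].astype(np.float32)); print('  z',lo,len(q),np.round(q.mean(0),1),np.round(np.array(r[0]),1),np.round(r[1],1),r[2])
    bd=roi&(Z>6)&(Z<18)&(Y<190)
    k=cv2.morphologyEx(bd.astype(np.uint8),cv2.MORPH_OPEN,np.ones((2,2)))
    q=P[k>0]; print(' board',len(q))
    ys,xs=np.where(k); print('  px',xs.min(),xs.max(),ys.min(),ys.max())
    c=camera_model(n)
im,d=load('top'); a=cv2.resize(im[180:262,190:312],None,fx=6,fy=6,interpolation=cv2.INTER_CUBIC)
cv2.imwrite('pics/crop.png',a[...,::-1])
E
```

```text
top table z 3.256888804393859
 red [269 187   4   4  13] [606. -14.  74.] [608. -11.  78.]
 red [231 257   4   3  10] [403.  93.  75.] [403.  94.  79.]
 blue 290
  z 20 193 [533.4 -34.   29.8] [529.5 -27.3] [38.2 73.3] 22.053190231323242
  z 36 65 [523.4 -14.4  41.6] [528.6 -28.2] [49.3 70.9] 13.14875602722168
  z 55 21 [537.8 -63.6  68.4] [537.8 -63.8] [34.6  2.8] 16.22287368774414
 board 2597
  px 203 307 182 256
side table z 2.934054633185266
 red [258 186   4   3  12] [606. -13.  73.] [602. -15.  76.]
 red [319 217   4   7  22] [401.  97.  73.] [398.  95.  77.]
 blue 262
  z 20 102 [536.2 -45.5  30.3] [535.4 -44.3] [41.5 48.2] 12.62688159942627
  z 36 87 [530.1 -23.7  41.5] [534.8 -30.2] [55.7 77.7] 18.429338455200195
  z 55 50 [540.2 -65.6  63.8] [541.3 -65.7] [35.5  7.3] 19.682191848754883
 board 1307
  px 247 325 189 257
```

View pics/crop.png

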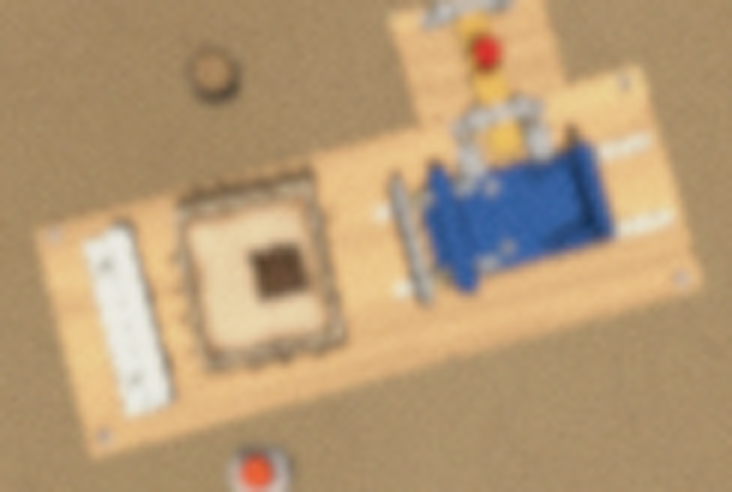

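The crop confirms the house at crop (262,275), between the pad (412,240) and the white stop (130,322). The board corners are at (38,232), (92,458), (703,285) and (638,66), the pin is at (486,52) and the plate's back face runs (580,130)–(610,235).

```bash
python3 - <<'E'
from h import *
c=camera_model('top');R=np.array(c['R']);t=np.array(c['t'])
def w(u,v,z):
    u=(u+.5)/6-.5+190; v=(v+.5)/6-.5+180
    r=R.T@np.array([(u-c['cx'])/c['fx'],(v-c['cy'])/c['fy'],1]); o=-R.T@t
    return (o+r*(z-o[2])/r[2])[:2]
C=np.array([w(*p,12) for p in((38,232),(92,458),(703,285),(638,66))]); print(np.round(C,1))
m=C.mean(0); dy=(C[0]+C[1]-C[2]-C[3])/2; print('ctr',m,'len',np.hypot(*dy))
yaw=np.arctan2(-dy[0],dy[1]); print('yaw',yaw,np.degrees(yaw)); print('wid',np.hypot(*(C[0]-C[1])),np.hypot(*(C[2]-C[3])))
ex=np.array([np.cos(yaw),np.sin(yaw)]);ey=np.array([-ex[1],ex[0]])
for nm,p,z in(('pin',(486,52),72),('plateL',(580,130),71),('plateR',(610,235),71),('stop near a',(128,222),38),('stop near b',(170,402),38),('bottle',(257,470),74),('house a',(180,200),56),('b',(310,172),56),('c',(342,340),56),('d',(205,365),56)):
    q=w(*p,z); print(nm,np.round(q,1),'jig',np.round([(q-m)@ex,(q-m)@ey],1))
for n in('top','side'):
    im,d=load(n);P=pts(n,d);h,s,v=cv2.split(cv2.cvtColor(im,cv2.COLOR_RGB2HSV))
    J=np.stack([(P[...,:2]-m)@ex,(P[...,:2]-m)@ey,P[...,2]],-1)
    b=(h>100)&(h<125)&(s>150)&(v>60)&(abs(J[...,0])<60)&(abs(J[...,1])<170)&(P[...,2]>55)
    print(n,np.round(np.percentile(J[b],[2,50,98],axis=0),1).tolist())
E
```

```text
[[ 521.   210.7]
 [ 408.3  179.6]
 [ 498.9 -125.4]
 [ 610.4  -92.7]]
ctr [509.65261002  43.01992034] len 317.2175152839308
yaw 0.28768313125664907 16.483029258114087
wid 116.97430430018132 116.100708749089
pin [605.9 -13.3] jig [ 76.3 -81.4]
plateL [568.4 -59.2] jig [  27.3 -114.7]
plateR [517.6 -73.8] jig [ -25.5 -114.3]
stop near a [524.  162.2] jig [ 47.6 110.2]
stop near b [435.8 138.9] jig [-43.6 112.9]
bottle [403.3  93.2] jig [-87.7  78.3]
house a [533.3 135. ] jig [48.8 81.5]
b [548.   71.8] jig [44.9 16.7]
c [466.2  54.6] jig [-38.3  23.4]
d [453.2 120.7] jig [-32.1  90.5]
top [[-20.1, -111.8, 56.0], [-2.4, -110.0, 69.7], [13.0, -109.0, 76.4]]
side [[-18.2, -115.5, 55.6], [-2.2, -113.1, 64.4], [16.8, -109.9, 71.5]]
```

Emit:
{"method": "drive_tool", "body": {"plan": [[[1,10,-16,0,2],[1,17,-31,0,2],[1,17,-31,0,2],[1,17,-31,0,2],[1,17,-31,0,2],[1,17,-31,0,2],[1,17,-31,0,2],[1,17,-31,0,2],[1,17,-31,0,2],[1,17,-31,0,2],[1,17,-31,0,2],[1,17,-31,0,2],[1,17,-31,0,2],[1,17,-31,0,2],[1,17,-31,0,2],[1,17,-31,0,2],[1,17,-31,0,2],[1,17,-31,0,2],[1,17,-31,0,2],[1,13,-19,0,2]]]}}

```text
clock: 1.77
position: [578.5, -22.5, 230.7]
ee_rot: [0.99, 0.143, -0.001, 0.0]
contact_force: [0.8, 0.0, -0.3]
gripper_width: -0.1
grasp_force: 0.0
```

Emit:
{"method": "drive_tool", "body": {"plan": [[[1,1,1,-20,0],[1,1,1,-30,0],[1,0,0,-30,0],[1,0,0,-30,0],[1,0,0,-30,0],[1,0,0,-20,0],[1,0,0,-13,0],[1,0,0,-8,0],[1,0,0,0,0],[1,0,0,0,0]]]}}

```text
clock: 2.6
position: [580.2, -17.8, 50.3]
ee_rot: [0.99, 0.144, -0.0, 0.0]
contact_force: [0.5, -0.5, 0.2]
gripper_width: 0.0
grasp_force: 0.0
```

```bash
python3 - <<'E'
from h import *
im,d=grab('side'); a=cv2.resize(im[160:270,220:340],None,fx=5,fy=5,interpolation=cv2.INTER_CUBIC)
b,d2=grab('top'); b=cv2.resize(b[165:275,250:320],None,fx=5,fy=5,interpolation=cv2.INTER_CUBIC)
h=min(a.shape[0],b.shape[0]);o=np.hstack([a[:h,:440],b[:h]]);print(o.shape)
cv2.imwrite('pics/pin1.png',o[...,::-1]); print(read_state()['position'],read_state()['contact_force'])
E
```

```text
(550, 790, 3)
[580.86797238 -17.57653403  51.48816608] [0.5682463  0.50556206 0.75351388]
```

View pics/pin1.png

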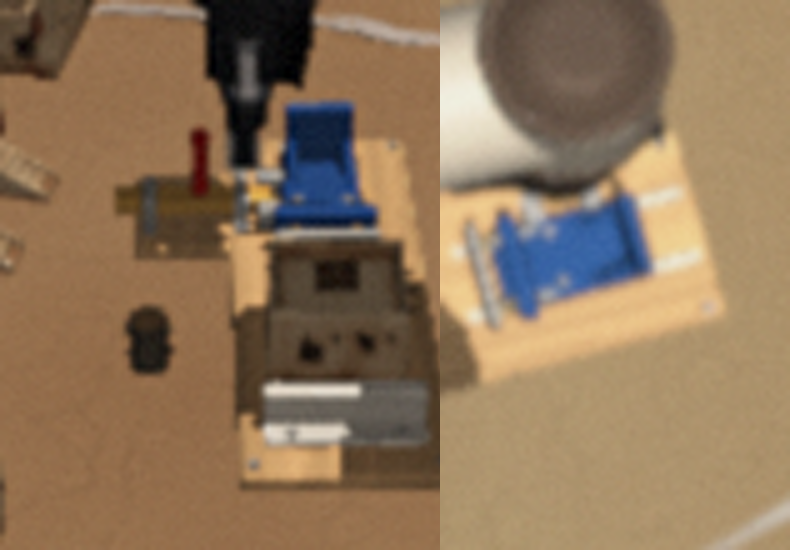

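The side view shows the shut fingers at (242,140) inward of the red pin at (200,160), clear of the slide and staples.

Emit:
{"method": "drive_tool", "body": {"plan": [[[1,1,-3,-3,0],[1,2.4,0.7,0,0],[1,2.4,0.7,0,0],[1,2.4,0.7,0,0],[1,2.4,0.7,0,0],[1,2.4,0.7,0,0],[1,2.4,0.7,0,0]]]}}

```text
clock: 3.28
position: [594.4, -16.9, 47.3]
ee_rot: [0.99, 0.144, -0.001, 0.0]
contact_force: [-2.9, -1.8, 3.5]
gripper_width: -0.3
grasp_force: 2.1
```

Emit:
{"method": "drive_tool", "body": {"plan": [[[1,1.9,0.6,0,0],[1,1.9,0.6,0,0],[1,1.9,0.6,0,0]]]}}

```text
clock: 3.53
position: [600.9, -15.0, 47.2]
ee_rot: [0.99, 0.144, -0.0, 0.0]
contact_force: [-4.0, -2.8, 2.4]
gripper_width: 0.1
grasp_force: 2.1
```

Emit:
{"method": "drive_tool", "body": {"plan": [[[1,1.9,0.6,0,0],[1,1.9,0.6,0,0],[1,1.9,0.6,0,0]]]}}

```text
clock: 3.78
position: [604.3, -13.9, 47.0]
ee_rot: [0.99, 0.143, -0.003, 0.0]
contact_force: [-10.5, -5.0, 7.7]
gripper_width: 0.2
grasp_force: 6.0
```

Emit:
{"method": "drive_tool", "body": {"plan": [[[1,1,0.3,0,0],[1,1,0.3,0,0],[1,0,0,0,0]]]}}

```text
clock: 4.03
position: [604.3, -13.9, 46.8]
ee_rot: [0.99, 0.143, -0.005, 0.0]
contact_force: [-12.2, -4.3, 9.1]
gripper_width: -0.2
grasp_force: 6.5
```

Emit:
{"method": "drive_tool", "body": {"plan": [[[1,-4,-1.2,0,0],[1,-7.5,-2.2,0,0],[1,0,0,20,0],[1,0,0,30,0],[1,-9,-17,10,0],[1,-12,-22,0,0],[1,-12,-22,0,0],[1,-9,-17,0,0],[1,-3,-7,0,0],[1,0,0,0,0],[1,0,0,0,0]]]}}

```text
clock: 4.95
position: [553.5, -100.5, 107.6]
ee_rot: [0.99, 0.144, 0.001, 0.0]
contact_force: [-0.5, 0.1, 0.0]
gripper_width: 0.0
grasp_force: 0.0
```

```bash
python3 - <<'E'
from h import *
m=np.array([509.65,43.02]);yaw=.2877;ex=np.array([np.cos(yaw),np.sin(yaw)]);ey=np.array([-ex[1],ex[0]])
im,d=grab('side');P=pts('side',d);h,s,v=cv2.split(cv2.cvtColor(im,cv2.COLOR_RGB2HSV))
J=np.stack([(P[...,:2]-m)@ex,(P[...,:2]-m)@ey,P[...,2]],-1)
r=((h<8)|(h>172))&(s>150)&(v>60)&(abs(J[...,0]-80)<40)&(abs(J[...,1]+80)<40)&(P[...,2]>40)
print('pin',r.sum(),np.median(J[r],0))
im0,d0=load('side')
s_=read_state();p=s_['position'];print(p,(p[:2]-m)@ex,(p[:2]-m)@ey,s_['contact_force'])
a=cv2.resize(im[160:270,220:340],None,fx=5,fy=5,interpolation=cv2.INTER_CUBIC)
cv2.imwrite('pics/s2.png',a[...,::-1])
E
```

```text
pin 26 [ 90.83314919 -80.37235787  62.56809624]
[ 553.53273688 -100.11871422  107.49134091] 1.4638601356432872 -149.70719160457958 [-0.01041097  0.26345267  0.60120399]
```

View pics/s2.png

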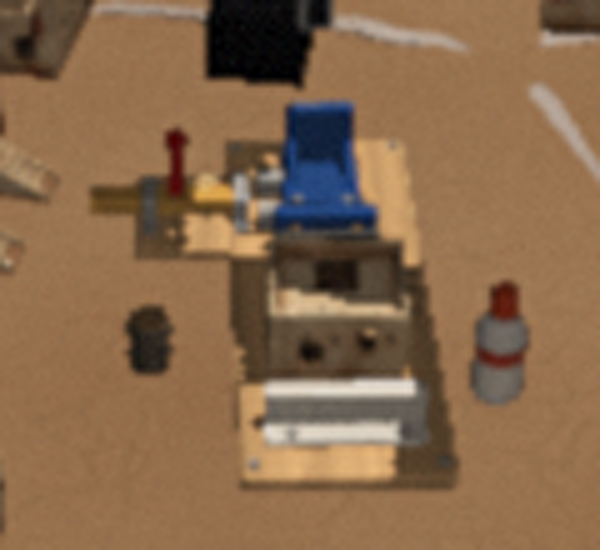

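The pin moved from px 200 to 177, so the bolt is out at its end stop. The slide, house and bystanders are unmoved. Next I go down behind the plate and push.

Emit:
{"method": "drive_tool", "body": {"plan": [[[1,-0.5,-0.2,-20,0],[1,-0.5,-0.2,-22,0],[1,-0.5,0,-12,0],[1,0,0,-3,0],[1,-1.4,4.8,0,0],[1,-1.4,4.8,0,0],[1,-1.1,3.8,0,0],[1,-0.6,1.9,0,0],[1,-0.6,1.9,0,0],[1,-0.6,1.9,0,0],[1,-0.6,1.9,0,0],[1,-0.6,1.9,0,0]]]}}

```text
clock: 6.0
position: [545.6, -79.5, 51.5]
ee_rot: [0.99, 0.144, 0.002, 0.001]
contact_force: [3.3, -8.2, -2.0]
gripper_width: -0.1
grasp_force: 4.6
```

Emit:
{"method": "drive_tool", "body": {"plan": [[[1,-0.6,1.9,0,0],[1,-0.6,1.9,0,0],[1,-0.6,1.9,0,0],[1,-0.6,1.9,0,0]]]}}

```text
clock: 6.33
position: [543.4, -71.9, 51.5]
ee_rot: [0.99, 0.144, 0.002, 0.001]
contact_force: [4.1, -7.8, -2.4]
gripper_width: -0.0
grasp_force: 4.6
```

Emit:
{"method": "drive_tool", "body": {"plan": [[[1,-0.6,1.9,0,0],[1,-0.6,1.9,0,0],[1,-0.6,1.9,0,0],[1,-0.6,1.9,0,0],[1,-0.6,1.9,0,0],[1,-0.5,1.9,0,0],[1,-0.5,1.9,0,0],[1,-0.6,1.9,0,0],[1,-0.6,1.9,0,0],[1,-0.5,1.9,0,0],[1,-0.6,1.9,0,0],[1,-0.6,1.9,0,0],[1,-0.5,1.9,0,0],[1,-0.6,1.9,0,0],[1,-0.6,1.9,0,0]]]}}

```text
clock: 7.58
position: [535.1, -43.3, 51.5]
ee_rot: [0.99, 0.144, 0.002, 0.001]
contact_force: [5.1, -8.5, -2.2]
gripper_width: -0.1
grasp_force: 5.0
```

```bash
cat >> h.py <<'E'
m=np.array([509.65,43.02]);yaw=.2877;ex=np.array([np.cos(yaw),np.sin(yaw)]);ey=np.array([-ex[1],ex[0]])
def st():
    F=[];Y=[]
    for i in range(3):
        s=read_state();F.append(-s['contact_force'][:2]@ey);Y.append((s['position'][:2]-m)@ey);X=(s['position'][:2]-m)@ex
        get_image('side') if i<2 else 0
    print('t',s['clock'],'jig x',round(X,1),'y',np.round(Y,2),'F',np.round(F,1))
E
python3 - <<'E'
from h import *
im,d=grab('side');a=im[160:270,220:340]
b,_=grab('top');b=b[180:262,190:312]
o=np.zeros((550,790,3),np.uint8);A=cv2.resize(a,None,fx=4,fy=4,interpolation=cv2.INTER_CUBIC);B=cv2.resize(b,(310,208),interpolation=cv2.INTER_CUBIC)
o[:440,:480]=A;o[:208,480:]=B
cv2.imwrite('pics/s3.png',o[...,::-1]);st()
E
```

```text
t 7.7833 jig x -0.1 y [-89.69 -89.69 -89.68] F [8.6 8.  7.6]
```

View pics/s3.png

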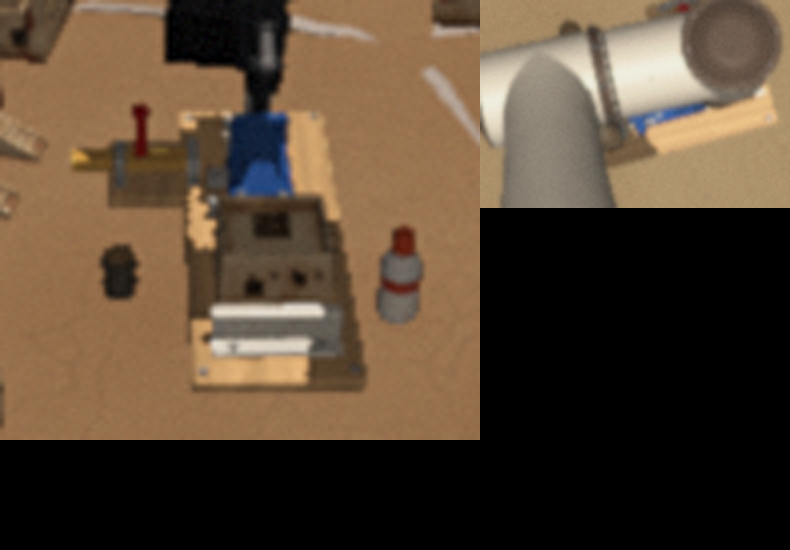

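The slide travels freely; the pad is near the house and the bolt is still out. I continue slowly.

Emit:
{"method": "drive_tool", "body": {"plan": [[[1,-0.4,1.4,0,0],[1,-0.4,1.4,0,0],[1,-0.4,1.4,0,0],[1,-0.4,1.4,0,0],[1,-0.5,1.5,0,0],[1,-0.4,1.4,0,0]]]}}

```text
clock: 8.28
position: [532.6, -34.7, 51.5]
ee_rot: [0.99, 0.144, 0.002, 0.001]
contact_force: [4.5, -8.3, -2.9]
gripper_width: 0.1
grasp_force: 4.9
```

Emit:
{"method": "drive_tool", "body": {"plan": [[[1,-0.3,1,0,0],[1,-0.3,1,0,0],[1,-0.3,1,0,0]]]}}

```text
clock: 8.53
position: [531.7, -31.7, 51.5]
ee_rot: [0.99, 0.144, 0.002, 0.001]
contact_force: [5.4, -8.4, -4.0]
gripper_width: -0.0
grasp_force: 4.9
```

Emit:
{"method": "drive_tool", "body": {"plan": [[[1,-0.3,1,0,0],[1,-0.3,1,0,0],[1,-0.3,1,0,0]]]}}

```text
clock: 8.78
position: [530.9, -28.7, 51.5]
ee_rot: [0.99, 0.144, 0.003, 0.001]
contact_force: [5.3, -9.3, -4.3]
gripper_width: 0.3
grasp_force: 5.0
```

Emit:
{"method": "drive_tool", "body": {"plan": [[[1,-0.3,1,0,0],[1,-0.3,1,0,0]]]}}

```text
clock: 8.95
position: [530.4, -26.9, 51.5]
ee_rot: [0.99, 0.144, 0.003, 0.001]
contact_force: [5.6, -11.8, -3.6]
gripper_width: -0.2
grasp_force: 5.9
```

Emit:
{"method": "drive_tool", "body": {"plan": [[[1,-0.3,1,0,0],[1,-0.3,1,0,0]]]}}

```text
clock: 9.12
position: [529.9, -25.2, 51.5]
ee_rot: [0.99, 0.144, 0.003, 0.001]
contact_force: [6.6, -12.0, -3.7]
gripper_width: 0.1
grasp_force: 6.7
```

Emit:
{"method": "drive_tool", "body": {"plan": [[[1,-0.3,1,0,0],[1,-0.3,1,0,0]]]}}

```text
clock: 9.28
position: [529.4, -23.5, 51.6]
ee_rot: [0.99, 0.144, 0.003, 0.001]
contact_force: [7.4, -12.9, -4.2]
gripper_width: -0.1
grasp_force: 7.6
```

Force rose from about 9.5 N to 14.5 N over about 5.4 mm after the stop was met, so the pad is about half-way in. Backing off.

Emit:
{"method": "drive_tool", "body": {"plan": [[[1,0.3,-1,0,0],[1,0.6,-2,0,0],[1,1.5,-5,0,0],[1,4,-14,0,0],[1,4,-14,0,0],[1,0,0,20,0],[1,0,0,40,0],[1,0,0,40,0],[1,4,-38,30,0],[1,4,-38,0,0],[1,4,-38,0,0],[1,0,-38,0,0],[1,0,-38,0,0],[1,0,-20,0,0],[1,0,0,0,0],[1,0,0,0,0]]]}}

```text
clock: 10.62
position: [548.1, -263.1, 175.9]
ee_rot: [0.99, 0.143, -0.0, -0.0]
contact_force: [0.1, 0.2, -1.3]
gripper_width: -0.1
grasp_force: 0.0
```

```bash
python3 - <<'E'
from h import *
b,_=grab('top');im,d=grab('side')
B=cv2.resize(b[175:265,190:315],(790,569),interpolation=cv2.INTER_CUBIC)
cv2.imwrite('pics/f.png',B[...,::-1])
A=cv2.resize(im[170:260,225:325],(700,600),interpolation=cv2.INTER_CUBIC)
cv2.imwrite('pics/f2.png',A[...,::-1]);print(read_state()['position'])
E
```

```text
[ 548.41394745 -261.56948657  176.08257933]
```

View pics/f.png

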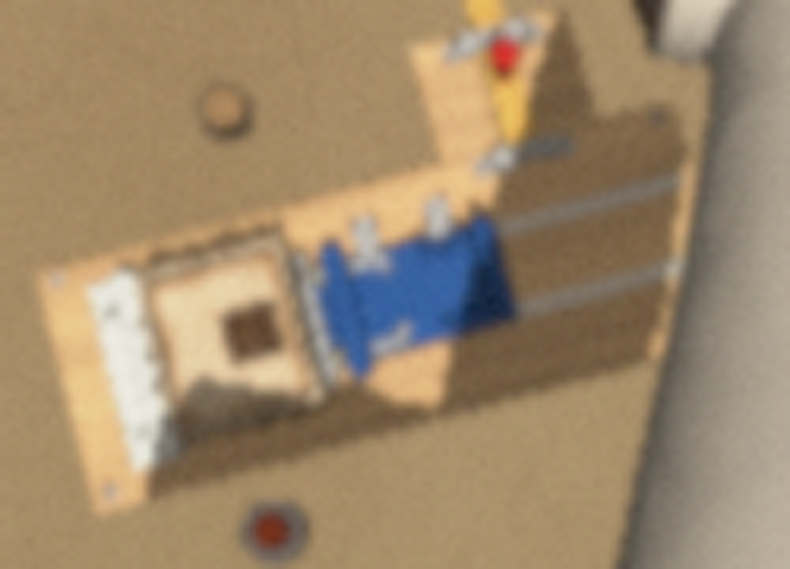

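View pics/f2.png

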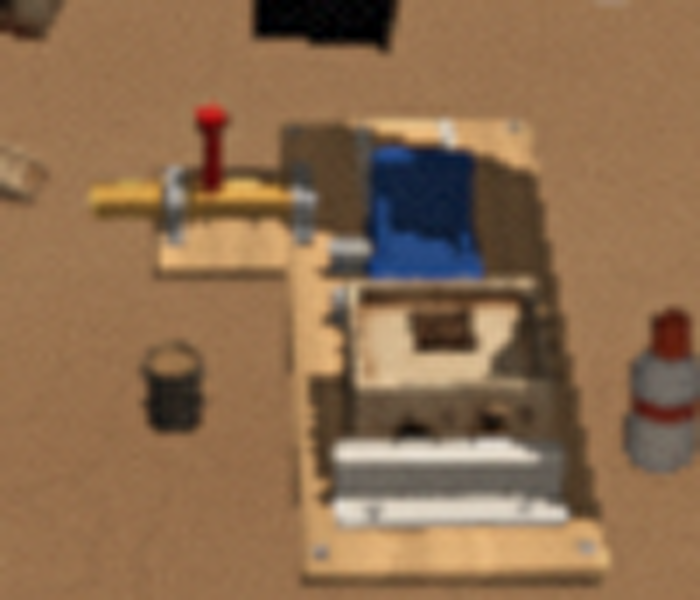

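Both views show the house square between the stop at (130,370) and the pad at (310,320) in the top crop. The bolt is out, the bottle and barrel are in place, and the arm is clear.

```bash
python3 -c "
from bench import *
print(job_done())"
```

```text
the job is handed in; nothing more can be done
None
```

I slid the bolt out to its hard end and left it open, then pushed the slide until the house stood square against the end stop with the pad about half-way in (about 5 to 6 N by the push force); the robot never touched the house, the bottle and barrel are unmoved in the last pictures (those crops don't show the well, dome or other house), and the job is handed in at about 11 s.

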